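# Load the glaze carrying rack: hook on the bins, fill them, lock the keeper

## Task

First hook every bin that is on the table over the rack's top rail by its lip and swing it down so that it hangs flat against both bars, side by side on the robot's side of the rack, leaving the red keeper bar open. Then stand each glaze jar upright in a hung bin, one jar to a bin, right down on the bin's floor, and last swing the red keeper bar fully down over the bins' lips. Leave the bowl, cup, plate, sponge and brush where they are.

Things in the scene. Friction and masses are not known exactly. Their poses are not given: they have to be found in the camera images.
- bin1_mid (a point): blue plastic hook-on bin, may be absent, 140 g: centre of its open box (66 deep x, 60 wide y, 55 tall z, walls and floor 4). Axes as it hangs: z up, front (paper label) -x. Flat back plate, outer face x +33, rises to z +77.5. Starts lying on its back on the table, front face up, mouth and hook away from the robot, its z 14 deg above level (propped by the lip). All mm.
- bin1_hook (a point): hook of the blue bin, same axes, at x +38, z +67.5 mm from its mid point: the rail's centre sits here once hung flat. From the top of the back plate a 5 mm thick lip, as wide as the bin, reaches 20 mm back (+x); its underside is 5 mm above this point. Its 5 mm thick tip turns down 18 mm, leaving a 15 mm gap, open below, from 5 mm before to 10 mm behind this point.
- bin1_grip (a point): handle of the blue bin, same axes, at x -58, z +39 mm from its mid point: a flat plate 12 mm thick and 44 mm wide (y) that slants up and forward from the front rim, 50 deg from the bin's z. The point is 15 mm below its free end, in mid thickness. Gripped across its 12 mm it does not turn in the fingers; while the bin lies on its back it points up, 26 deg off vertical, towards the mouth.
- bin2_mid (a point): yellow plastic hook-on bin, may be absent, 140 g: centre of its open box (66 deep x, 60 wide y, 55 tall z, walls and floor 4). Axes as it hangs: z up, front (paper label) -x. Flat back plate, outer face x +33, rises to z +77.5. Starts lying on its back on the table, front face up, mouth and hook away from the robot, its z 14 deg above level (propped by the lip). All mm.
- bin2_hook (a point): hook of the yellow bin, same axes, at x +38, z +67.5 mm from its mid point: the rail's centre sits here once hung flat. From the top of the back plate a 5 mm thick lip, as wide as the bin, reaches 20 mm back (+x); its underside is 5 mm above this point. Its 5 mm thick tip turns down 18 mm, leaving a 15 mm gap, open below, from 5 mm before to 10 mm behind this point.
- bin2_grip (a point): handle of the yellow bin, same axes, at x -58, z +39 mm from its mid point: a flat plate 12 mm thick and 44 mm wide (y) that slants up and forward from the front rim, 50 deg from the bin's z. The point is 15 mm below its free end, in mid thickness. Gripped across its 12 mm it does not turn in the fingers; while the bin lies on its back it points up, 26 deg off vertical, towards the mouth.
- bin3_mid (a point): green plastic hook-on bin, may be absent, 140 g: centre of its open box (66 deep x, 60 wide y, 55 tall z, walls and floor 4). Axes as it hangs: z up, front (paper label) -x. Flat back plate, outer face x +33, rises to z +77.5. Starts lying on its back on the table, front face up, mouth and hook away from the robot, its z 14 deg above level (propped by the lip). All mm.
- bin3_hook (a point): hook of the green bin, same axes, at x +38, z +67.5 mm from its mid point: the rail's centre sits here once hung flat. From the top of the back plate a 5 mm thick lip, as wide as the bin, reaches 20 mm back (+x); its underside is 5 mm above this point. Its 5 mm thick tip turns down 18 mm, leaving a 15 mm gap, open below, from 5 mm before to 10 mm behind this point.
- bin3_grip (a point): handle of the green bin, same axes, at x -58, z +39 mm from its mid point: a flat plate 12 mm thick and 44 mm wide (y) that slants up and forward from the front rim, 50 deg from the bin's z. The point is 15 mm below its free end, in mid thickness. Gripped across its 12 mm it does not turn in the fingers; while the bin lies on its back it points up, 26 deg off vertical, towards the mouth.
- bin4_mid (a point): red plastic hook-on bin, may be absent, 140 g: centre of its open box (66 deep x, 60 wide y, 55 tall z, walls and floor 4). Axes as it hangs: z up, front (paper label) -x. Flat back plate, outer face x +33, rises to z +77.5. Starts lying on its back on the table, front face up, mouth and hook away from the robot, its z 14 deg above level (propped by the lip). All mm.
- bin4_hook (a point): hook of the red bin, same axes, at x +38, z +67.5 mm from its mid point: the rail's centre sits here once hung flat. From the top of the back plate a 5 mm thick lip, as wide as the bin, reaches 20 mm back (+x); its underside is 5 mm above this point. Its 5 mm thick tip turns down 18 mm, leaving a 15 mm gap, open below, from 5 mm before to 10 mm behind this point.
- bin4_grip (a point): handle of the red bin, same axes, at x -58, z +39 mm from its mid point: a flat plate 12 mm thick and 44 mm wide (y) that slants up and forward from the front rim, 50 deg from the bin's z. The point is 15 mm below its free end, in mid thickness. Gripped across its 12 mm it does not turn in the fingers; while the bin lies on its back it points up, 26 deg off vertical, towards the mouth.
- jar1_mid (a point): glaze jar, terracotta-red with a white lid and paper band (may be absent; about 220 g): a plain cylinder 42 mm across and 96 mm tall, standing; the point is its centre, 48 mm above its foot; z is its own axis, up. Standing on a bin's floor its centre is 24.5 mm above the bin's point and it stands 45 mm out of the box.
- jar2_mid (a point): glaze jar, blue with a white lid and paper band (may be absent; about 220 g): a plain cylinder 42 mm across and 96 mm tall, standing; the point is its centre, 48 mm above its foot; z is its own axis, up. Standing on a bin's floor its centre is 24.5 mm above the bin's point and it stands 45 mm out of the box.
- jar3_mid (a point): glaze jar, amber with a white lid and paper band (may be absent; about 220 g): a plain cylinder 42 mm across and 96 mm tall, standing; the point is its centre, 48 mm above its foot; z is its own axis, up. Standing on a bin's floor its centre is 24.5 mm above the bin's point and it stands 45 mm out of the box.
- rail_mid (a point): middle of the fixed carrying rack's top rail: level steel bar, 10 mm diameter, along this frame's y, axis 200 mm above the table; the rack faces the robot with -x. Clear for 210 mm either side (posts 18 mm wide at y +-225 mm, tops 210 mm high). A like bar 75 mm below is the back rest: hung bins lie against both, on the -x side, anywhere along it, leaning up to 4 deg.
- keeper_bar (a point): middle of the red keeper bar: 12 mm diameter, 490 mm long along the rail's y, on two 60 mm arms hinged at the rack's ends, outside the bins. Hinge axis parallel to the rail, 60 mm behind it (+x), 20 mm above its centre. Closed, the bar lies straight above the rail, 4 mm clear of the lips of well-seated bins; a badly seated bin stops it.
- keeper (a joint): keeper angle in rad: 0 = down (closed, at its stop), 1.57 = arms upright, 2.0 = leaning back (stop). Starts open and stays where left (stiff hinge: about 4 N at the bar moves it). It closes towards the robot (-x) and down.
- bowl: small amber bowl, 100 mm across and 45 mm tall; a bystander, leave it alone; origin at its underside
- cup: green cup, 72 mm across and 70 mm tall; a bystander, leave it alone; origin at its underside
- dish: terracotta plate, 120 mm across and 18 mm tall; a bystander, leave it alone; origin at its underside
- sponge: orange sponge block, 90 x 60 x 30 mm; a bystander, leave it alone; origin at its underside
- brush: brush lying on the table; a bystander, leave it alone; origin within its handle
Things that resemble listed ones, but are neither listed nor needed, are in the scene too. Leave any black or turquoise look-alike of the part that bears jar1_mid alone.

How it is judged (in metres and radians):
On the way, in this order (a step that is already met when the one before it is completed fails the run):
1. every bin hangs flat on the rail while the keeper is open (x of bin1_mid in the frame of rail_mid between -0.046 and -0.03 m and z of bin1_mid in the frame of rail_mid between -0.0755 and -0.0615 m and y of bin1_mid in the frame of rail_mid between -0.19 and 0.19 m and angle between each of bin1_mid, bin2_mid, bin3_mid, bin4_mid's own z axis and vertical below 0.12 rad and angle between the y axis of each of bin1_mid, bin2_mid, bin3_mid, bin4_mid and the y axis of rail_mid, either way round below 0.12 rad and x of bin2_mid in the frame of rail_mid between -0.046 and -0.03 m and z of bin2_mid in the frame of rail_mid between -0.0755 and -0.0615 m and y of bin2_mid in the frame of rail_mid between -0.19 and 0.19 m and x of bin3_mid in the frame of rail_mid between -0.046 and -0.03 m and z of bin3_mid in the frame of rail_mid between -0.0755 and -0.0615 m and y of bin3_mid in the frame of rail_mid between -0.19 and 0.19 m and x of bin4_mid in the frame of rail_mid between -0.046 and -0.03 m and z of bin4_mid in the frame of rail_mid between -0.0755 and -0.0615 m and y of bin4_mid in the frame of rail_mid between -0.19 and 0.19 m and value of joint keeper above 0.7 rad), for 0.2 s.
2. every jar stands in a hung bin, the keeper still open (all of step 1 and angle between each of jar1_mid, jar2_mid, jar3_mid's own z axis and vertical below 0.2 rad and ((x of jar1_mid in the frame of bin1_mid between -0.02 and 0.02 m and y of jar1_mid in the frame of bin1_mid between -0.02 and 0.02 m and z of jar1_mid in the frame of bin1_mid between 0.015 and 0.033 m) or (x of jar1_mid in the frame of bin2_mid between -0.02 and 0.02 m and y of jar1_mid in the frame of bin2_mid between -0.02 and 0.02 m and z of jar1_mid in the frame of bin2_mid between 0.015 and 0.033 m) or (x of jar1_mid in the frame of bin3_mid between -0.02 and 0.02 m and y of jar1_mid in the frame of bin3_mid between -0.02 and 0.02 m and z of jar1_mid in the frame of bin3_mid between 0.015 and 0.033 m) or (x of jar1_mid in the frame of bin4_mid between -0.02 and 0.02 m and y of jar1_mid in the frame of bin4_mid between -0.02 and 0.02 m and z of jar1_mid in the frame of bin4_mid between 0.015 and 0.033 m)) and ((x of jar2_mid in the frame of bin1_mid between -0.02 and 0.02 m and y of jar2_mid in the frame of bin1_mid between -0.02 and 0.02 m and z of jar2_mid in the frame of bin1_mid between 0.015 and 0.033 m) or (x of jar2_mid in the frame of bin2_mid between -0.02 and 0.02 m and y of jar2_mid in the frame of bin2_mid between -0.02 and 0.02 m and z of jar2_mid in the frame of bin2_mid between 0.015 and 0.033 m) or (x of jar2_mid in the frame of bin3_mid between -0.02 and 0.02 m and y of jar2_mid in the frame of bin3_mid between -0.02 and 0.02 m and z of jar2_mid in the frame of bin3_mid between 0.015 and 0.033 m) or (x of jar2_mid in the frame of bin4_mid between -0.02 and 0.02 m and y of jar2_mid in the frame of bin4_mid between -0.02 and 0.02 m and z of jar2_mid in the frame of bin4_mid between 0.015 and 0.033 m)) and ((x of jar3_mid in the frame of bin1_mid between -0.02 and 0.02 m and y of jar3_mid in the frame of bin1_mid between -0.02 and 0.02 m and z of jar3_mid in the frame of bin1_mid between 0.015 and 0.033 m) or (x of jar3_mid in the frame of bin2_mid between -0.02 and 0.02 m and y of jar3_mid in the frame of bin2_mid between -0.02 and 0.02 m and z of jar3_mid in the frame of bin2_mid between 0.015 and 0.033 m) or (x of jar3_mid in the frame of bin3_mid between -0.02 and 0.02 m and y of jar3_mid in the frame of bin3_mid between -0.02 and 0.02 m and z of jar3_mid in the frame of bin3_mid between 0.015 and 0.033 m) or (x of jar3_mid in the frame of bin4_mid between -0.02 and 0.02 m and y of jar3_mid in the frame of bin4_mid between -0.02 and 0.02 m and z of jar3_mid in the frame of bin4_mid between 0.015 and 0.033 m))), for 0.2 s.
3. the keeper is swung fully down (value of joint keeper below 0.06 rad), for 0.2 s.
At the end, for the whole second after the job is handed in: every bin hangs on the rail (lip on the bar within 8 mm, upright within 0.12 rad, square within 0.12 rad, within 190 mm of the rail's middle); every jar stands on the floor of a bin (within 9 mm, tilt under 0.2 rad); keeper below 0.06 rad; bins and jars at rest (x of bin1_mid in the frame of rail_mid between -0.046 and -0.03 m and z of bin1_mid in the frame of rail_mid between -0.0755 and -0.0615 m and y of bin1_mid in the frame of rail_mid between -0.19 and 0.19 m and angle between each of bin1_mid, bin2_mid, bin3_mid, bin4_mid's own z axis and vertical below 0.12 rad and angle between the y axis of each of bin1_mid, bin2_mid, bin3_mid, bin4_mid and the y axis of rail_mid, either way round below 0.12 rad and x of bin2_mid in the frame of rail_mid between -0.046 and -0.03 m and z of bin2_mid in the frame of rail_mid between -0.0755 and -0.0615 m and y of bin2_mid in the frame of rail_mid between -0.19 and 0.19 m and x of bin3_mid in the frame of rail_mid between -0.046 and -0.03 m and z of bin3_mid in the frame of rail_mid between -0.0755 and -0.0615 m and y of bin3_mid in the frame of rail_mid between -0.19 and 0.19 m and x of bin4_mid in the frame of rail_mid between -0.046 and -0.03 m and z of bin4_mid in the frame of rail_mid between -0.0755 and -0.0615 m and y of bin4_mid in the frame of rail_mid between -0.19 and 0.19 m and angle between each of jar1_mid, jar2_mid, jar3_mid's own z axis and vertical below 0.2 rad and ((x of jar1_mid in the frame of bin1_mid between -0.02 and 0.02 m and y of jar1_mid in the frame of bin1_mid between -0.02 and 0.02 m and z of jar1_mid in the frame of bin1_mid between 0.015 and 0.033 m) or (x of jar1_mid in the frame of bin2_mid between -0.02 and 0.02 m and y of jar1_mid in the frame of bin2_mid between -0.02 and 0.02 m and z of jar1_mid in the frame of bin2_mid between 0.015 and 0.033 m) or (x of jar1_mid in the frame of bin3_mid between -0.02 and 0.02 m and y of jar1_mid in the frame of bin3_mid between -0.02 and 0.02 m and z of jar1_mid in the frame of bin3_mid between 0.015 and 0.033 m) or (x of jar1_mid in the frame of bin4_mid between -0.02 and 0.02 m and y of jar1_mid in the frame of bin4_mid between -0.02 and 0.02 m and z of jar1_mid in the frame of bin4_mid between 0.015 and 0.033 m)) and ((x of jar2_mid in the frame of bin1_mid between -0.02 and 0.02 m and y of jar2_mid in the frame of bin1_mid between -0.02 and 0.02 m and z of jar2_mid in the frame of bin1_mid between 0.015 and 0.033 m) or (x of jar2_mid in the frame of bin2_mid between -0.02 and 0.02 m and y of jar2_mid in the frame of bin2_mid between -0.02 and 0.02 m and z of jar2_mid in the frame of bin2_mid between 0.015 and 0.033 m) or (x of jar2_mid in the frame of bin3_mid between -0.02 and 0.02 m and y of jar2_mid in the frame of bin3_mid between -0.02 and 0.02 m and z of jar2_mid in the frame of bin3_mid between 0.015 and 0.033 m) or (x of jar2_mid in the frame of bin4_mid between -0.02 and 0.02 m and y of jar2_mid in the frame of bin4_mid between -0.02 and 0.02 m and z of jar2_mid in the frame of bin4_mid between 0.015 and 0.033 m)) and ((x of jar3_mid in the frame of bin1_mid between -0.02 and 0.02 m and y of jar3_mid in the frame of bin1_mid between -0.02 and 0.02 m and z of jar3_mid in the frame of bin1_mid between 0.015 and 0.033 m) or (x of jar3_mid in the frame of bin2_mid between -0.02 and 0.02 m and y of jar3_mid in the frame of bin2_mid between -0.02 and 0.02 m and z of jar3_mid in the frame of bin2_mid between 0.015 and 0.033 m) or (x of jar3_mid in the frame of bin3_mid between -0.02 and 0.02 m and y of jar3_mid in the frame of bin3_mid between -0.02 and 0.02 m and z of jar3_mid in the frame of bin3_mid between 0.015 and 0.033 m) or (x of jar3_mid in the frame of bin4_mid between -0.02 and 0.02 m and y of jar3_mid in the frame of bin4_mid between -0.02 and 0.02 m and z of jar3_mid in the frame of bin4_mid between 0.015 and 0.033 m)) and value of joint keeper below 0.06 rad and linear speed of each of bin1, bin2, bin3, bin4, jar1, jar2, jar3 below 0.03 m/s); the robot touches nothing.
It fails at once if a bystander is moved more than 60 mm (distance of any of bowl, cup, dish, sponge, brush from where it was at the start of the episode above 0.06 m).
Of bin1, bin2, bin3, bin4 only 3 to 4 are there at a start; the rules pass over those that are not, and their reading is None.
Of jar1, jar2, jar3 only 2 to 3 are there at a start; the rules pass over those that are not, and their reading is None.
At some moment in a run one of bin1, bin2, bin3, bin4 may be knocked a few centimetres aside while the robot is not near it.
It also fails if it takes over 210 s, if anything falls off the work surface, if the arm or the gripper's body presses on something with over 40 N, if the wrist force passes 120 N, or if a joint passes its speed limit or range.

## Robot

A 6-joint arm with a two-finger parallel gripper is mounted at the origin on the work surface. World frame = base frame: x ahead of the robot, y to its left, z up, the work surface at z = 0. Lengths are in m, angles in degrees, forces in N, time in s.
With the tool pointing down it reaches from about 0.325 to 0.9 m from the base axis. Payload 6.1 kg.
Tool frame: the origin (TCP) lies on the centre line of the jaws, within the pads' length; the fingertips stand robot.tip_extent ahead of it and the grasp point (between the pads) lies 3 mm ahead of it (robot.tip_extent is the distance from the TCP to the fingertips, in m); z points along the fingers, y is the line along which they close (so a half turn about z gives the same grasp; the last joint's range is limited). The gripper opens to 87 mm and grips with 3 to 60 N. Pads are 19 mm wide; open, the fingers measure 117 mm over their backs; the gripper's body (75 mm by 190 mm) begins 51 mm behind the grasp point.
Start: joints at [-7.225, 12.628, 87.462, -0, 79.91, -7.225], TCP at [0.625, -0, 0.245] pointing down, gripper open.
Joint ranges: [-170.65, 170.65], [-52.31, 119.04], [5.05, 147.46], [-71.25, 251.25], [11.57, 151.72], [-153.62, 153.62]. Speed limits (degrees/s): [147.25, 147.25, 172.46, 180, 180, 180].

## Interface

Orientations are given as [roll, pitch, yaw] about the fixed x, y, z axes, in that order (R = Rz(yaw) Ry(pitch) Rx(roll)).
In Python, from cell import robot gives the robot as it stands. Calls block until the motion is done:
- robot.goto(position, orientation): joint-space move of the TCP to a pose.
- robot.movel(position, attitude=None, velocity=0.15, stop_force=None): straight line of the TCP; attitude=None keeps the orientation; velocity is the mean speed in m/s. With stop_force (N) it stops when the force on the tool has changed by that much, and returns True; else False.
- robot.move_j(angles): joint-space move.
- robot.grip(opening, newtons=None): opening from 0.0 (shut) to 1.0 (fully open); newtons is the grip in N (None keeps the last); returns when the fingers have stopped.
- robot.hold(seconds).
- robot.solve_ik(position, orientation): joint angles nearest the present ones, or None.
- robot.read_state(): the state.
- robot.read_camera(name): name is "scene" or "side" or "wrist"; returns a dict with "frame" (400x640x3 uint8, red, green, blue), "fx", "fy", "cx", "cy" (pixels), "D" ([k1, k2, p1, p2, k3] as OpenCV has them; the pictures are not rectified), "pose" (4x4, takes a point from camera to world coordinates); the wrist camera has in their place "hand_eye" (4x4, takes a point from camera to tool coordinates, whose origin is the TCP and whose axes are the flange's). Camera axes: x right, y down, z forward; pixel columns grow to the right and rows downward; lengths in m; the calibration is good to about 2 mm. A picture is of the moment at which its call begins: read the wrist's pose just before it. There is no depth.
A pose or a line that the arm cannot do raises robot.IKError and nothing moves.
- robot.finish_job(): hands the job in; it is judged then, once.
The state is a dict: "t": time; "qpos": joint angles; "joint_velocities": joint speeds; "joint_efforts": joint torques, N m; "eef_pos": TCP position; "eef_rot": TCP orientation; "wrist_force": force on the tool from outside, world axes, zero at the start; "wrist_torque": the same for the moment, N m; "grip_width": opening from 0.0 (shut) to 1.0 (fully open); "finger_force": force on a finger pad.
Only numpy, scipy, OpenCV 4.12 (cv2) and the standard library are available. Lean on these libraries where they do the work, as an engineer would, in place of code of your own. Each camera call takes 0.05 s, during which the arm holds its last target. There are 200 camera calls.

## Working session

There is one attempt and no reset: what is moved stays moved. The work goes in short steps, each a Python script; the robot and the scene stay as the last script left them, time stands still between calls to the robot, and variables do not carry over. Pictures are saved under pics/ and viewed, at most 16 in all, crops included, and the job is handed in when it is done.

```bash
ls; mkdir -p pics; python3 - <<'E'
from cell import robot
import cv2,numpy as np
s=robot.read_state();print(s['t'],s['eef_pos'],s['eef_rot'],robot.tip_extent)
for n in ["scene","side","wrist"]:
    c=robot.read_camera(n);cv2.imwrite(f"pics/{n}0.png",c["frame"][:,:,::-1])
    print(n,c["fx"],c["fy"],c["cx"],c["cy"],c["D"]);print(np.round(c.get("pose",c.get("hand_eye")),4))
E
```

```text
pics
0.0 [6.24434122e-01 6.30135137e-05 2.43436850e-01] [-1.79891031e+02 -1.36639498e-02  9.00010586e+01] 0.022
scene 378.9406694709137 378.9406694709137 326.02570765834275 192.63748852477335 [-0.01304001  0.          0.          0.          0.        ]
[[ 0.5866  0.6565 -0.4743  1.1036]
 [ 0.8098 -0.4831  0.3329 -0.3687]
 [-0.0105 -0.5794 -0.815   1.1617]
 [ 0.      0.      0.      1.    ]]
side 383.9024944020019 383.9024944020019 314.460673458548 203.13710391528636 [-0.0668804  0.         0.         0.         0.       ]
[[-0.9063 -0.2427  0.3459  0.0886]
 [-0.4225  0.5076 -0.7509  0.8991]
 [ 0.0067 -0.8267 -0.5626  0.8252]
 [ 0.      0.      0.      1.    ]]
wrist 275.9484170702092 275.9484170702092 317.6102894797266 198.897980872262 [-0.01421693  0.          0.          0.          0.        ]
[[-0.000e+00 -9.523e-01 -3.051e-01  8.540e-02]
 [ 1.000e+00 -4.000e-04  1.200e-03  7.000e-04]
 [-1.300e-03 -3.051e-01  9.523e-01 -1.413e-01]
 [ 0.000e+00  0.000e+00  0.000e+00  1.000e+00]]
```

View pics/scene0.png

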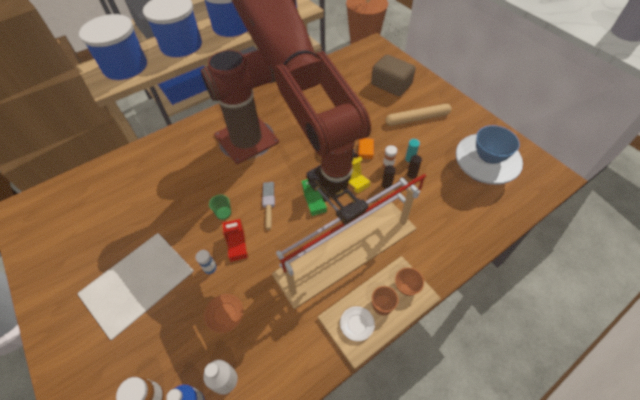

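View pics/side0.png

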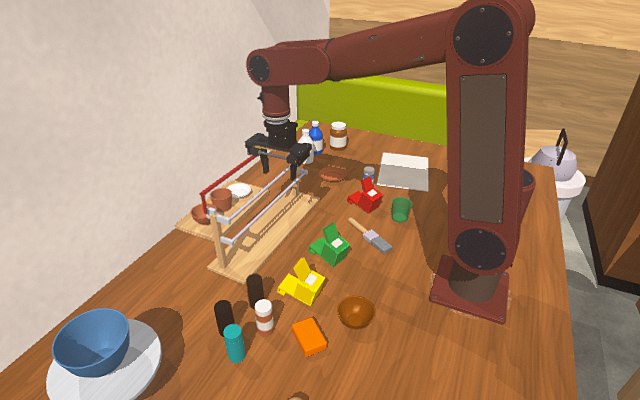

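```bash
cat > h.py <<'E'
from cell import robot
import cv2,numpy as np
from scipy.spatial.transform import Rotation as R
def cam(n):
    s=robot.read_state() if n=="wrist" else None
    c=robot.read_camera(n)
    if n=="wrist":
        T=np.eye(4);T[:3,:3]=R.from_euler('xyz',s['eef_rot'],degrees=True).as_matrix();T[:3,3]=s['eef_pos']
        c["pose"]=T@c["hand_eye"]
    c["K"]=np.array([[c["fx"],0,c["cx"]],[0,c["fy"],c["cy"]],[0,0,1]])
    c["D"]=np.array(c["D"],float)
    return c
def ray(c,px):
    p=cv2.undistortPoints(np.array([[px]],float),c["K"],c["D"])[0,0]
    P=np.array(c["pose"]);d=P[:3,:3]@np.array([p[0],p[1],1.]);return P[:3,3],d/np.linalg.norm(d)
def onz(c,px,z):
    o,d=ray(c,px);return o+d*(z-o[2])/d[2]
def tri(c1,p1,c2,p2):
    a,u=ray(c1,p1);b,v=ray(c2,p2)
    s=np.linalg.lstsq(np.stack([u,-v],1),b-a,rcond=None)[0]
    x,y=a+s[0]*u,b+s[1]*v;return (x+y)/2,np.linalg.norm(x-y)
def proj(c,X):
    P=np.linalg.inv(np.array(c["pose"]));r=cv2.Rodrigues(P[:3,:3])[0]
    return cv2.projectPoints(np.array(X,float).reshape(-1,3),r,P[:3,3],c["K"],c["D"])[0][:,0]
def save(c,name,crop=None,k=1):
    f=c["frame"]
    if crop: x0,y0,x1,y1=crop;f=f[y0:y1,x0:x1]
    cv2.imwrite(name,cv2.resize(f[:,:,::-1],None,fx=k,fy=k,interpolation=cv2.INTER_CUBIC))
E
python3 - <<'E'
from h import *
np.set_printoptions(precision=3,suppress=True)
robot.goto([0.36,-0.05,0.5],[180,0,90])
a=cam("scene");b=cam("side");w=cam("wrist")
print(robot.read_state()['t'])
A=cv2.resize(a["frame"][100:300,180:440],None,fx=2,fy=2)
B=cv2.resize(b["frame"][120:380,180:440],None,fx=2,fy=2)
cv2.imwrite("pics/a1.png",cv2.resize(a["frame"][120:320,180:440],None,fx=3,fy=3,interpolation=cv2.INTER_CUBIC)[:,:,::-1])
cv2.imwrite("pics/b1.png",cv2.resize(b["frame"][130:370,180:430],None,fx=2.5,fy=2.5,interpolation=cv2.INTER_CUBIC)[:,:,::-1])
save(w,"pics/w1.png")
import pickle;pickle.dump((a,b,w),open("c1.pkl","wb"))
E
```

```text
1.6917
```

View pics/a1.png

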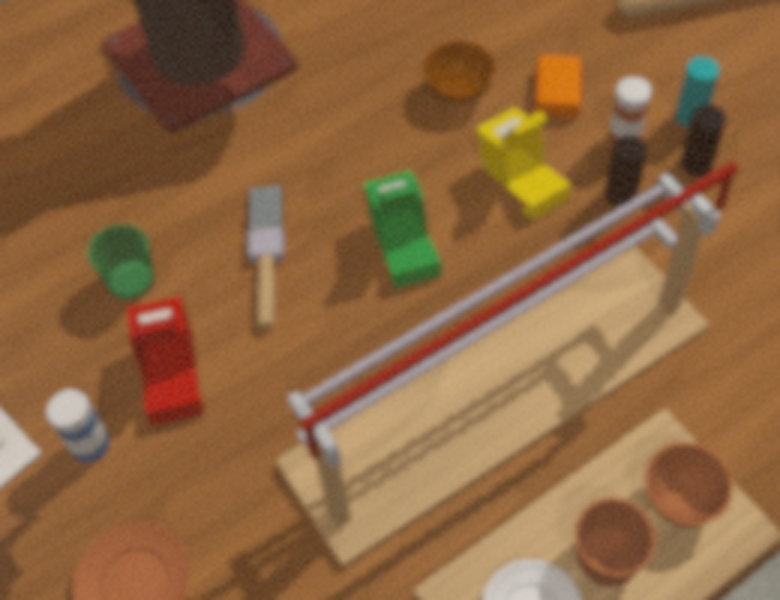

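View pics/b1.png

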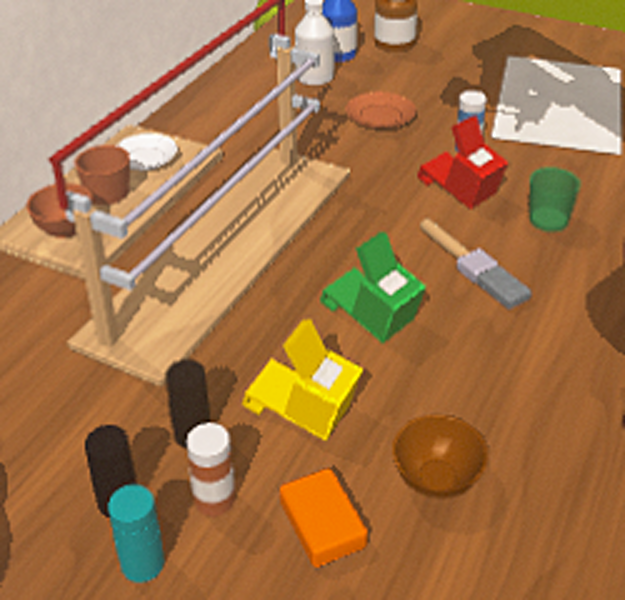

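View pics/w1.png

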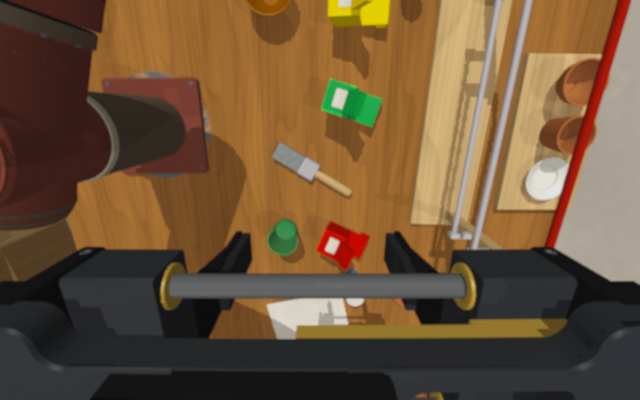

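```bash
python3 - <<'E'
from h import *
import pickle
np.set_printoptions(precision=3,suppress=True)
a,b,w=pickle.load(open("c1.pkl","rb"))
S=lambda x,y:(x/3+180,y/3+120)
B=lambda x,y:(x/2.5+180,y/2.5+130)
print("rail scene z.2",onz(a,S(303,403),.2),onz(a,S(665,187),.2))
print("rail side z.2",onz(b,B(125,222),.2),onz(b,B(312,60),.2))
print("rail wrist",[onz(w,p,.2) for p in((456,235),(497,0),(475,245),(528,0))])
print("rail125 scene",onz(a,S(335,430),.125),onz(a,S(662,232),.125))
print("rail125 side",onz(b,B(130,273),.125),onz(b,B(315,105),.125))
for n,p,q in [("jarR lid",S(632,90),B(208,440)),("jarB lid",S(70,408),B(472,98)),("labY",S(507,127),B(327,373)),("labG",S(391,186),B(393,282)),("labR",S(155,316),B(481,157)),
 ("keepL",S(312,425),B(270,5)),("keepR",S(735,168),B(57,160)),("amber lid",(138,385),(339,126)),("handleY tip",S(540,118),B(306,325)),
 ("handleG",S(420,240),B(375,240)),("cup",S(120,245),B(553,178)),("bowl",S(460,70),B(440,455))]:
    print(n,*tri(a,p,b,q))
hsv=cv2.cvtColor(w["frame"],cv2.COLOR_RGB2HSV)
for n,l,h in [("G",50,75),("R",0,4),("Y",24,32)]:
    m=cv2.inRange(hsv,(l,180,90),(h,255,255))
    k,_,st,ce=cv2.connectedComponentsWithStats(m)
    for i in range(1,k):
        if st[i,4]>150: print(n,st[i],ce[i],onz(w,ce[i],.05))
E
```

```text
rail scene z.2 [ 0.641 -0.201  0.2  ] [0.654 0.241 0.2  ]
rail side z.2 [0.649 0.233 0.2  ] [ 0.636 -0.203  0.2  ]
rail wrist [array([ 0.604, -0.172,  0.2  ]), array([0.608, 0.182, 0.2  ]), array([ 0.641, -0.191,  0.2  ]), array([0.651, 0.183, 0.2  ])]
rail125 scene [ 0.648 -0.178  0.125] [0.663 0.243 0.125]
rail125 side [0.654 0.232 0.125] [ 0.633 -0.207  0.125]
jarR lid [0.465 0.379 0.091] 0.0016360284953566607
jarB lid [ 0.448 -0.382  0.092] 0.0046614114015240665
labY [0.407 0.228 0.07 ] 8.38727417035544e-05
labG [0.399 0.058 0.073] 0.0006367539672735372
labR [ 0.39  -0.256  0.072] 0.002346415756065862
keepL [ 0.702 -0.215  0.269] 0.011854030160513092
keepR [0.711 0.259 0.279] 0.007590082955255966
amber lid [ 0.693 -0.672  0.117] 0.006744456563763032
handleY tip [0.443 0.232 0.125] 0.024902089412000523
handleG [0.464 0.026 0.083] 0.05192942289283086
cup [ 0.281 -0.245  0.074] 0.003647259896931274
bowl [0.267 0.256 0.036] 0.005350307509593211
G [ 323   81   58   44 1212] [353.878 104.071] [0.434 0.049 0.05 ]
R [ 546    0   84  248 2427] [589.341 115.633] [0.924 0.029 0.05 ]
R [ 318  223   50   46 1067] [343.811 243.843] [ 0.423 -0.265  0.05 ]
Y [ 328    0   62   28 1468] [360.149  13.03 ] [0.44  0.209 0.05 ]
```

```bash
cat >> h.py <<'E'
RAIL=np.array([0.6455,0.018,0.2]); RYAW=np.radians(-1.6)
# bin orientation: heading yaw psi, lift th (0 = hung upright, 76 deg = lying with z 14 deg above level)
def Rbin(psi,th): return R.from_euler('z',psi).as_matrix()@R.from_euler('y',th,degrees=True).as_matrix()
GRIP=np.array([-.058,0,.039]);HOOK=np.array([.038,0,.0675])
d_=np.array([-np.sin(np.radians(50)),0,np.cos(np.radians(50))]);n_=np.array([np.cos(np.radians(50)),0,np.sin(np.radians(50))])
RG=np.stack([np.array([0,1.,0]),n_,-d_],1)   # tool axes in bin axes
def toolpose(mid,psi,th,back=0.,flip=False,up=0.):
    Rb=Rbin(psi,th); Rt=Rb@RG
    if flip: Rt=Rt@np.diag([-1,-1,1.])
    p=np.array(mid)+Rb@(GRIP+d_*(back))-Rt[:,2]*.003
    p=p+np.array([0,0,up])
    return p,R.from_matrix(Rt).as_euler('xyz',degrees=True)
def railpt(dx,y,dz):
    c,s=np.cos(RYAW),np.sin(RYAW)
    return RAIL+np.array([c*dx-s*y,s*dx+c*y,dz])
E
python3 - <<'E'
from h import *
np.set_printoptions(precision=3,suppress=True)
for f in(0,1):
  for m,y in(((.415,.215,.0385),.11),((.41,.05,.0385),0),((.4,-.262,.0385),-.11)):
    print(f,robot.solve_ik(*toolpose(m,0,76,flip=f)),robot.solve_ik(*toolpose(m,0,76,back=.06,flip=f)))
    print('   ',robot.solve_ik(*toolpose(railpt(-.038,y,-.0675),RYAW,0,flip=f)),robot.solve_ik(*toolpose(railpt(-.06,y,-.03),RYAW,0,flip=f)))
robot.goto([.41,.235,.28],[180,0,90])
w=cam("wrist");save(w,"pics/w2.png");import pickle;pickle.dump(w,open("w2.pkl","wb"));print(robot.read_state()['t'])
E
```

```text
0 [13.024 21.673 95.716  5.673 88.037 11.55 ] [12.493 20.956 90.188  5.457 94.3   11.673]
    [ 10.697 -16.717 137.556 -44.125  13.553  51.293] [ 11.58  -25.483 138.883 -30.74   19.981  37.762]
0 [ -2.854  16.677 102.185  -1.252  87.11   -2.502] [-2.728 15.921 96.563 -1.198 93.49  -2.526]
    [ -9.809 -23.182 142.001  28.955  13.059 -33.621] [-10.475 -33.333 143.492  19.034  21.247 -23.557]
0 [-32.094  22.178  95.043 -13.514  85.36  -28.296] [-30.846  21.388  89.625 -12.995  91.664 -28.61 ]
    [-30.116 -21.698 141.031  57.763  25.618 -74.283] [-32.274 -31.51  142.483  47.004  32.297 -63.064]
1 None None
    [  10.697  -16.717  137.556  -44.125   13.553 -128.707] [  11.58   -25.483  138.883  -30.74    19.981 -142.238]
1 None None
    [ -9.809 -23.182 142.001  28.955  13.059 146.379] None
1 [-32.094  22.178  95.043 -13.514  85.36  151.704] [-30.846  21.388  89.625 -12.995  91.664 151.39 ]
    [-30.116 -21.698 141.031  57.763  25.618 105.717] [-32.274 -31.51  142.483  47.004  32.297 116.936]
3.1
```

View pics/w2.png

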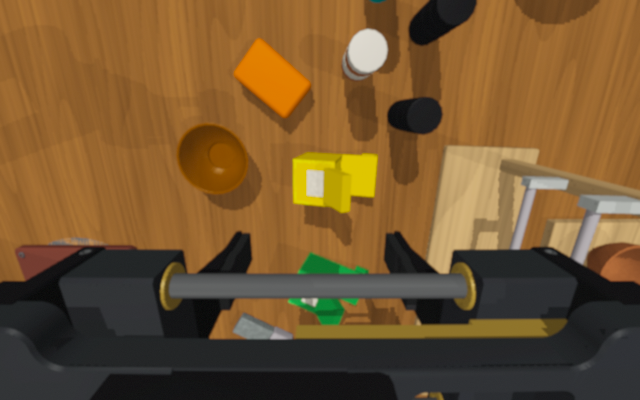

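```bash
cat >> h.py <<'E'
HUE={"yellow":(24,34),"green":(50,75),"red":(0,4),"blue":(105,125)}
def locate(c,col,near):
    """lying bin -> mid xy, yaw from the mask's bottom front edge and the label"""
    hsv=cv2.cvtColor(c["frame"],cv2.COLOR_RGB2HSV)
    l,h=HUE[col];m=cv2.inRange(hsv,(l,150,60),(h,255,255))
    k,lab,st,ce=cv2.connectedComponentsWithStats(m)
    q=proj(c,[near])[0]
    i=min((i for i in range(1,k) if st[i,4]>300),key=lambda i:np.linalg.norm(ce[i]-q))
    bm=(lab==i).astype(np.uint8);cn=max(cv2.findContours(bm,cv2.RETR_EXTERNAL,cv2.CHAIN_APPROX_NONE)[0],key=cv2.contourArea)
    hull=np.zeros_like(bm);cv2.fillConvexPoly(hull,cv2.convexHull(cn),1)
    hull=cv2.erode(hull,np.ones((5,5)))
    lm=((hsv[:,:,1]<110)&(hsv[:,:,2]>110)&(hull>0)).astype(np.uint8)
    k2,lab2,st2,ce2=cv2.connectedComponentsWithStats(lm);j=1+np.argmax(st2[1:,4])
    pts=np.argwhere(lab2==j)[:,::-1]
    L=np.array([onz(c,p,.0705)[:2] for p in pts])
    rect=cv2.minAreaRect((L*1000).astype(np.float32))
    a=rect[2]; a=(a+45)%90-45; yaw=np.radians(a)
    u=np.array([np.cos(yaw),np.sin(yaw)]);v=np.array([-u[1],u[0]])
    E=np.array([onz(c,p,.0639)[:2] for p in cn[:,0]])
    lo=np.percentile(E@u,2)             # bottom front edge
    lc=L.mean(0)
    sel=E[(E@u>lo)&(E@u<lo+.02)]@v       # side edges of the front face
    mid=u*(lo+.0347)+v*(lc@v)
    return np.array([*mid,.0385]),yaw,dict(label=lc,lab_u=lc@u-lo,rect=rect[1],w=(sel.min(),sel.max(),lc@v),px=ce2[j],bb=st[i])
PTS=lambda: np.array([[x,y,z] for y in(-.03,.03) for x,z in((-.033,-.0275),(-.033,.0275),(.033,-.0275),(.033,.0775))]+[[*(GRIP+d_*.015)]]+[GRIP])
def overlay(c,mid,yaw,name,crop,k=4):
    f=c["frame"].copy()
    for p in proj(c,PTS()@Rbin(yaw,76).T+mid): cv2.circle(f,tuple(int(round(v)) for v in p),1,(255,0,255),-1)
    save({"frame":f},name,crop,k)
E
python3 - <<'E'
from h import *
import pickle
np.set_printoptions(precision=3,suppress=True)
w=pickle.load(open("w2.pkl","rb"))
m,y,i=locate(w,"yellow",[.41,.22,.06]);print(m,np.degrees(y),i)
overlay(w,m,y,"pics/o2.png",(260,110,410,260))
E
```

```text
[0.413 0.229 0.038] 0.3050462305545807 {'label': array([0.409, 0.229]), 'lab_u': np.float64(0.03048867591631277), 'rect': (22.11371421813965, 35.36851119995117), 'w': (np.float64(0.19427893274248517), np.float64(0.26549096001079525), np.float64(0.2269513807334007)), 'px': array([314.915, 183.009]), 'bb': array([ 292,  152,   86,   61, 3720], dtype=int32)}
```

View pics/o2.png

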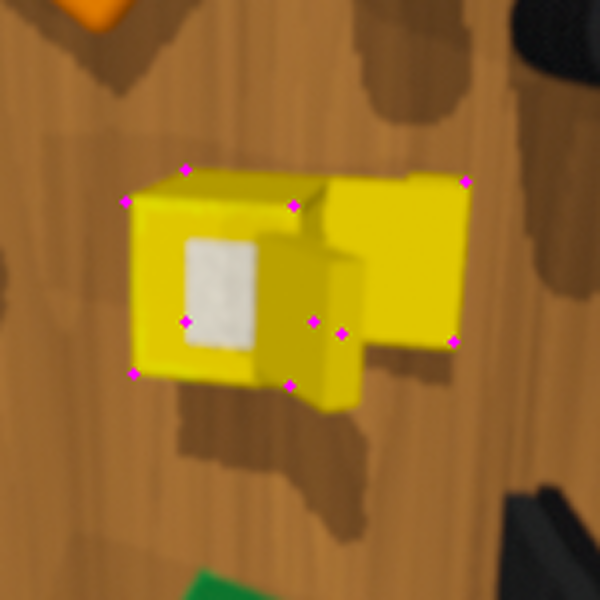

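```bash
cat >> h.py <<'E'
def midfor(hk,th): return np.array(hk)-Rbin(RYAW,th)@HOOK
def grasp(mid,yaw):
    robot.grip(.55)
    robot.goto(*toolpose(mid,yaw,76,back=.06))
    robot.movel(*toolpose(mid,yaw,76),velocity=.1)
    robot.grip(0,30)
    s=robot.read_state();print("grip",s['grip_width']*87,s['finger_force'],s['t'])
    p,o=toolpose(mid,yaw,76)
    robot.movel([p[0],p[1],p[2]+.16],o,velocity=.2)
def F(): return np.round(robot.read_state()['wrist_force'],1)
def hang(y,th=12,lift=.028):
    robot.goto(*toolpose(midfor(railpt(-.05,y,.06),th),RYAW,th))
    robot.movel(*toolpose(midfor(railpt(-.012,y,lift),th),RYAW,th),velocity=.12)
    robot.hold(.2);print("F0",F())
    c=robot.movel(*toolpose(midfor(railpt(.02,y,lift),th),RYAW,th),velocity=.03,stop_force=4)
    s=robot.read_state();p=np.array(s['eef_pos']);print("contact",c,F(),p-toolpose(midfor(railpt(0,y,lift),th),RYAW,th)[0])
    return c,p
E
python3 - <<'E'
from h import *
import pickle
np.set_printoptions(precision=4,suppress=True)
w=pickle.load(open("w2.pkl","rb"))
m,y,i=locate(w,"yellow",[.41,.22,.06])
print(F());grasp(m,y);print(F())
c,p=hang(.11)
print(robot.read_state()['t']);w=cam("side");save(w,"pics/s3.png",(160,100,400,300),3)
E
```

```text
[ 0.2 -0.   0.2]
grip 11.781110112937771 29.915510513819754 6.1583
[-0.7  0.3 -0.7]
F0 [ 0.2  1.4 -1.8]
contact True [-0.6 -0.  -1.1] [ 0.0034 -0.0003 -0.0016]
9.525
```

View pics/s3.png

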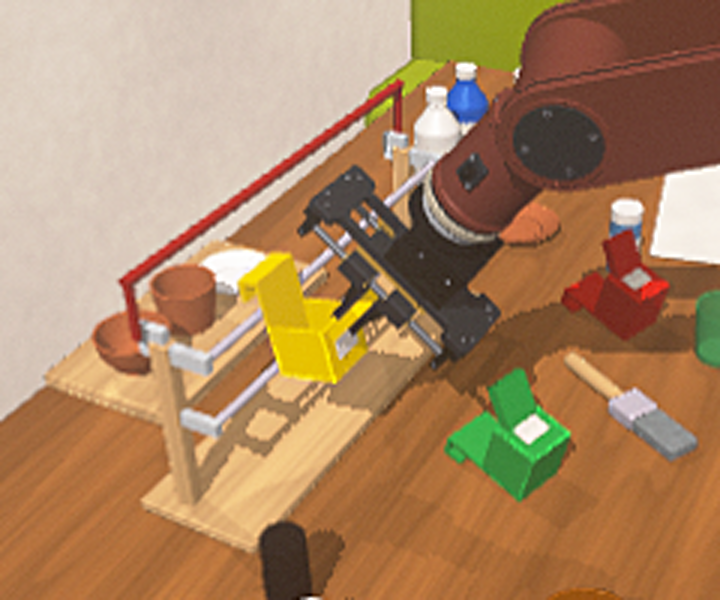

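```bash
python3 - <<'E'
from h import *
np.set_printoptions(precision=4,suppress=True)
y,th,l=.11,12,.028
T=lambda dx,dz,t=th:toolpose(midfor(railpt(dx,y,dz),t),RYAW,t)
for k in range(2):
    robot.movel(*T(-.003,l),velocity=.03);robot.hold(.3);f=F()
    c=robot.movel(*T(.015,l),velocity=.015,stop_force=3)
    s=robot.read_state();print(c,f,F(),np.array(s['eef_pos'])-T(0,l)[0])
E
```

```text
True [ 0.2 -0.5 -1.5] [-0.1  0.9 -1.2] [ 0.0034 -0.0002 -0.0013]
True [-0.1  0.1 -1.5] [ 0.6 -0.7 -1.8] [ 0.0034 -0.0002 -0.0013]
```

```bash
cat >> h.py <<'E'
def lower(y,dx0,th=12,l=.028,back=.0018):
    """from contact of the plate on the rail: back off, slide down along the plate, swing, release"""
    T=lambda dx,dz,t=th:toolpose(midfor(railpt(dx,y,dz),t),RYAW,t)
    tn=np.tan(np.radians(th)); x0=dx0-back
    robot.movel(*T(x0,l),velocity=.03)
    robot.movel(*T(x0-(l-.006)*tn,.006),velocity=.05);f=F()
    c=robot.movel(*T(x0-(l+.006)*tn,-.006),velocity=.02,stop_force=5)
    s=robot.read_state();e=np.array(s['eef_pos'])-T(x0-l*tn,0)[0];print("down",c,f,F(),e)
    dz=e[2]+.0005+.0013; xx=x0-l*tn       # eef reads ~1.3 mm below the target
    robot.movel(*T(xx,dz,4),velocity=.05);print("swung",F(),robot.read_state()['t'])
    return xx,dz
def release(y,xx,dz,th=4):
    T=toolpose(midfor(railpt(xx,y,dz),th),RYAW,th)
    robot.grip(.42);robot.hold(.2)
    p,o=toolpose(midfor(railpt(xx,y,dz),th),RYAW,th,back=.07)
    robot.movel(p,o,velocity=.15)
E
python3 - <<'E'
from h import *
np.set_printoptions(precision=4,suppress=True)
print(lower(.11,.0034))
w=cam("side");save(w,"pics/s4.png",(180,130,330,250),4)
E
```

```text
down True [ 0.2  0.9 -0.6] [-1.8 -0.6  5.1] [ 0.0008  0.0002 -0.0013]
swung [ 0.2  0.  -1.2] 13.9
(np.float64(-0.00435158372676062), np.float64(0.0004928209499561781))
```

View pics/s4.png

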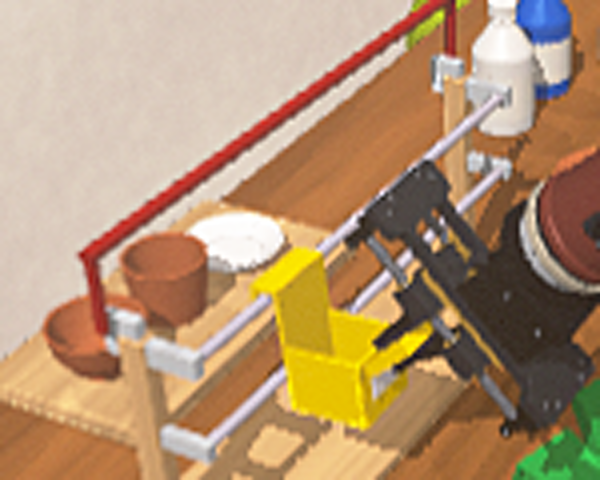

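```bash
python3 - <<'E'
from h import *
import pickle
np.set_printoptions(precision=4,suppress=True)
release(.11,-.00435,.0005)
robot.goto([.40,.07,.28],[180,0,90])
w=cam("wrist");b=cam("side");pickle.dump((w,b),open("w5.pkl","wb"));print(robot.read_state()['t'])
m,y,i=locate(w,"green",[.41,.05,.06]);print(m,np.degrees(y),i)
overlay(w,m,y,"pics/o5.png",(250,110,400,260),3)
o=cv2.imread("pics/o5.png");s=cv2.resize(b["frame"][130:280,180:330,::-1],None,fx=3,fy=3)
cv2.imwrite("pics/o5.png",np.hstack([o,s])[:, :800] if False else cv2.resize(np.hstack([o,s]),(800,400)))
E
```

```text
16.525
[0.4088 0.0559 0.0385] -18.388084411621094 {'label': array([0.4023, 0.0581]), 'lab_u': np.float64(0.027931806248387647), 'rect': (38.43049621582031, 25.323808670043945), 'w': (np.float64(0.15119136184894874), np.float64(0.22025994417201974), np.float64(0.1820107577406727)), 'px': array([318.7448, 187.9698]), 'bb': array([ 293,  156,   89,   69, 3231], dtype=int32)}
```

View pics/o5.png

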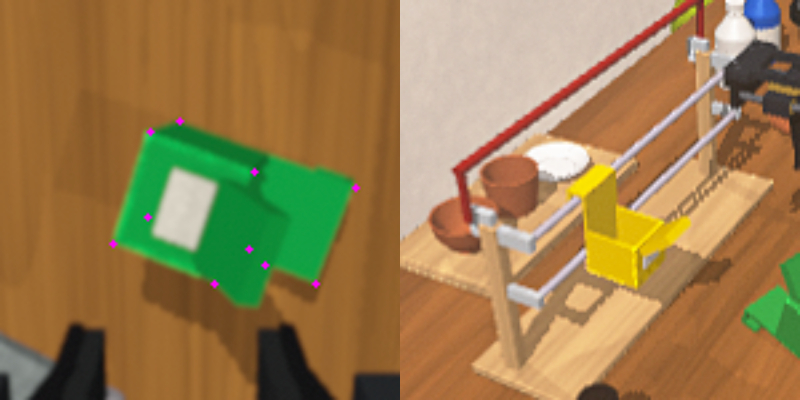

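```bash
cat > run.py <<'E'
from h import *
import sys,pickle
np.set_printoptions(precision=4,suppress=True)
def do(m,yaw,y):
    grasp(m,yaw)
    c,p=hang(y)
    dx=(p-toolpose(midfor(railpt(0,y,.028),12),RYAW,12)[0])
    dx=dx@np.array([np.cos(RYAW),np.sin(RYAW),0])
    if not c or not 0<dx<.008: print("STOP odd contact",dx);sys.exit()
    r=lower(y,dx)
    if abs(r[1]-.0005)>.004: print("STOP odd depth",r);sys.exit()
    release(y,*r)
E
python3 - <<'E'
from run import *
w,b=pickle.load(open("w5.pkl","rb"))
m,yaw,i=locate(w,"green",[.41,.05,.06])
do(m,yaw,0.)
robot.goto([.39,-.24,.28],[180,0,90])
w=cam("wrist");b=cam("side");pickle.dump((w,b),open("w6.pkl","wb"));print(robot.read_state()['t'])
m,y,i=locate(w,"red",[.40,-.26,.06]);print(m,np.degrees(y),i)
overlay(w,m,y,"pics/o6.png",(250,110,400,260),3)
o=cv2.imread("pics/o6.png");s=cv2.resize(b["frame"][130:280,180:330,::-1],None,fx=3,fy=3)
cv2.imwrite("pics/o6.png",cv2.resize(np.hstack([o,s]),(800,400)))
E
```

```text
grip 11.904610763885579 29.991980872582644 19.275
F0 [ 0.3  0.2 -0.7]
contact True [ 0.3  1.1 -1.4] [ 0.0024  0.0001 -0.0017]
down True [ 1.1  0.8 -1.4] [-2.3  0.2  5. ] [ 0.0008 -0.0002 -0.0008]
swung [ 0.6  0.4 -2.2] 24.2833
27.0417
[ 0.4    -0.2605  0.0385] -21.71648406982422 {'label': array([ 0.3929, -0.2577]), 'lab_u': np.float64(0.027148909907099228), 'rect': (36.774078369140625, 24.105545043945312), 'w': (np.float64(-0.12361675447378095), np.float64(-0.056323435460692385), np.float64(-0.09399294696233745)), 'px': array([319.0271, 193.325 ]), 'bb': array([ 294,  162,   87,   69, 3037], dtype=int32)}
```

View pics/o6.png

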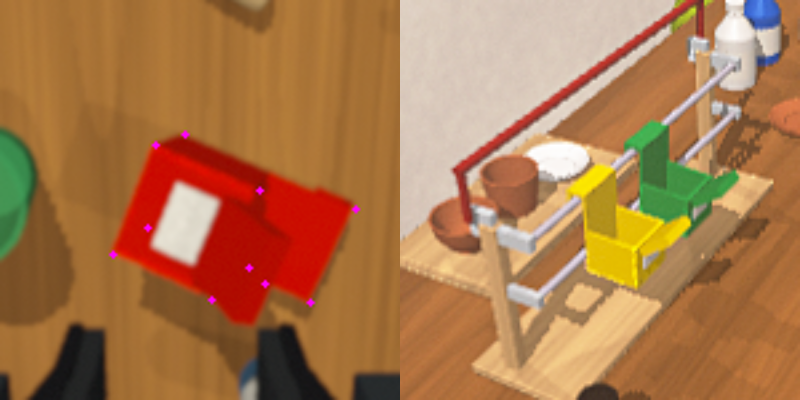

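```bash
python3 - <<'E'
from run import *
w,b=pickle.load(open("w6.pkl","rb"))
m,yaw,i=locate(w,"red",[.40,-.26,.06])
do(m,yaw,-.11)
robot.goto([.56,.03,.42],[180,0,90])
w=cam("wrist")
robot.goto([.448,-.36,.28],[180,0,90])
w2=cam("wrist");b=cam("side");pickle.dump((w,w2,b),open("w7.pkl","wb"));print(robot.read_state()['t'])
cv2.imwrite("pics/o7.png",np.hstack([cv2.resize(w["frame"][:300,150:630],(480,300)),w2["frame"][60:360,200:520]])[:,:,::-1])
E
```

```text
grip 11.567246884206968 29.9991614674218 29.8083
F0 [ 0.8  0.  -0.9]
contact True [-0.2 -0.9 -1.5] [ 0.002   0.0004 -0.0015]
down True [-0.4 -0.5 -1.2] [-1.6  0.   3.7] [ 0.0007 -0.0004 -0.0004]
swung [ 0.6 -0.4 -1.5] 34.8917
39.2167
```

View pics/o7.png

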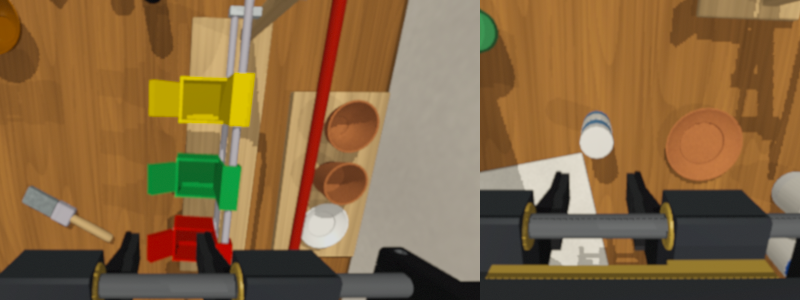

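```bash
cat >> run.py <<'E'
def lid(c,near,zt=.096):
    hsv=cv2.cvtColor(c["frame"],cv2.COLOR_RGB2HSV);m=((hsv[:,:,1]<50)&(hsv[:,:,2]>150)).astype(np.uint8)
    q=proj(c,[near])[0]
    m2=np.zeros_like(m);cv2.circle(m2,tuple(int(v) for v in q),34,1,-1);m*=m2
    k,lab,st,ce=cv2.connectedComponentsWithStats(m);i=1+np.argmax(st[1:,4])
    L=np.array([onz(c,p,zt)[:2] for p in np.argwhere(lab==i)[:,::-1]])
    (x,y),r=cv2.minEnclosingCircle((L*1000).astype(np.float32));return np.array([x,y])/1000,r,ce[i],q
def lips(c):
    hsv=cv2.cvtColor(c["frame"],cv2.COLOR_RGB2HSV);out={}
    for col in("yellow","green","red"):
        l,h=HUE[col];m=cv2.inRange(hsv,(l,150,60),(h,255,255))
        P=np.array([onz(c,p,.21)[:2] for p in np.argwhere(m)[:,::-1]])
        cr,sr=np.cos(RYAW),np.sin(RYAW);Q=(P-RAIL[:2])@np.array([[cr,-sr],[sr,cr]])
        s=Q[(Q[:,0]>-.002)&(Q[:,0]<.02)&(abs(Q[:,1])<.2)]
        out[col]=(s[:,1].min(),s[:,1].max(),np.sum(s[:,1].__abs__()>-1),s[:,0].max())
    return out
E
python3 - <<'E'
from run import *
w,w2,b=pickle.load(open("w7.pkl","rb"))
print(lips(w));p,r,c,q=lid(w2,[.448,-.382,.096]);print(p,r,c,q)
for yw in(0,180,90):
    print(yw,robot.solve_ik([*p,.081],[180,0,yw]),robot.solve_ik([*railpt(-.038,-.11,-.01)],[180,0,yw+np.degrees(RYAW)]),robot.solve_ik([*railpt(-.038,.11,-.01)],[180,0,yw+np.degrees(RYAW)]))
E
```

```text
{'yellow': (np.float64(0.08007533443864549), np.float64(0.1402078877846302), np.int64(645), np.float64(0.012337439074451126)), 'green': (np.float64(-0.02819037766559805), np.float64(0.030501984739724607), np.int64(299), np.float64(0.007094280623450624)), 'red': (np.float64(-0.11361724009499752), np.float64(-0.07555301745304994), np.int64(145), np.float64(0.009904615611461715))}
[ 0.4478 -0.3811] 22.904428482055664 [316.1264 200.7582] [316.0196 201.5385]
0 [-48.0823  17.3831 100.4727  -0.      62.1442  41.9177] [-15.9402  13.2089  92.7701  -0.      74.0211  75.6598] [ 4.6957 14.9    90.7492 -0.     74.3508 96.2957]
180 [ -48.0823   17.3831  100.4727    0.       62.1442 -138.0823] [ -15.9402   13.2089   92.7701    0.       74.0211 -104.3402] [  4.6957  14.9     90.7492   0.      74.3508 -83.7043]
90 [-48.0823  17.3831 100.4727   0.      62.1442 -48.0823] [-15.9402  13.2089  92.7701   0.      74.0211 -14.3402] [ 4.6957 14.9    90.7492 -0.     74.3508  6.2957]
```

```bash
cat >> run.py <<'E'
def place(p,y,dx=-.040,yw=180.):
    robot.grip(1.0)
    robot.goto([*p,.16],[180,0,yw]);robot.movel([*p,.081],velocity=.12)
    robot.grip(0,25);s=robot.read_state();print("grip",s['grip_width']*87,s['finger_force'])
    robot.movel([*p,.34],velocity=.2)
    o=[180,0,180+np.degrees(RYAW)]
    a=railpt(dx,y,0)[:2]
    robot.goto([*a,.34],o);robot.movel([*a,.255],velocity=.1)
    c=robot.movel([*a,.205],velocity=.05,stop_force=8);print("box",c,F())
    if c: return False
    c=robot.movel([*a,.186],velocity=.02,stop_force=4);print("floor",c,F(),robot.read_state()['eef_pos'])
    robot.grip(.75);robot.movel([*a,.34],velocity=.15);print(robot.read_state()['t'])
    return True
E
python3 - <<'E'
from run import *
place(np.array([.4478,-.3811]),.001)
robot.goto([.465,.40,.28],[180,0,90])
w=cam("wrist");b=cam("side");a=cam("scene");pickle.dump((w,b,a),open("w8.pkl","wb"));print(robot.read_state()['t'])
p,r,c,q=lid(w,[.465,.379,.096]);print(p,r,c,q)
cv2.imwrite("pics/o8.png",np.hstack([w["frame"][60:360,160:520],cv2.resize(b["frame"][130:280,180:370],None,fx=2,fy=2)])[:,:,::-1])
E
```

```text
grip 41.707797587250525 24.907198743894696
box False [-0.4 -0.1 -2. ]
floor True [-1.5  0.3  4.7] [0.6052 0.0201 0.188 ]
51.2
53.2667
[0.4658 0.3824] 22.550559997558594 [316.8604 197.4037] [316.49   200.2278]
```

View pics/o8.png

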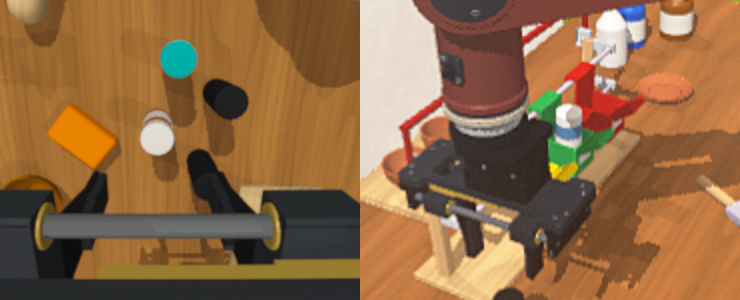

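```bash
sed -i 's/robot.grip(1.0)/robot.grip(.85)/' run.py; python3 - <<'E'
from run import *
place(np.array([.4658,.3822]),.110)
robot.goto([.40,.0,.45],[180,0,90])
b=cam("side");a=cam("scene");pickle.dump((b,a),open("w9.pkl","wb"));print(robot.read_state()['t'])
cv2.imwrite("pics/o9.png",np.hstack([cv2.resize(a["frame"][140:290,240:440],None,fx=2,fy=2),cv2.resize(b["frame"][130:280,180:370],None,fx=2,fy=2)])[:,:,::-1])
z=.2+.02+.06*np.sin(2.0)
for yy in(0,-.055,.055):
  for x,zz in((.085+.06,z+.04),(.085+.03,z+.02),(0,.23)):
    print(yy,robot.solve_ik([*railpt(x,yy,0)[:2],zz],[180,0,90]),robot.solve_ik([*railpt(x,yy,0)[:2],zz],[180,0,180]))
print("keeper",tri(a,(180+735/3,120+168/3),b,(180+57/2.5,130+160/2.5)))
E
```

```text
grip 41.68574941613003 24.963940601883223
box False [-0.5  0.9 -1.7]
floor True [-1.2 -0.3  5.2] [0.6083 0.129  0.1889]
64.0083
65.2667
0 [-4.6947 35.0869 50.7692  0.     94.1439 -4.6947] [ -4.6947  35.0869  50.7692   0.      94.1439 -94.6947]
0 [-4.8174 30.4614 59.3574  0.     90.1812 -4.8174] [ -4.8174  30.4614  59.3574   0.      90.1812 -94.8174]
0 [-5.394  15.987  85.0321  0.     78.9809 -5.394 ] [ -5.394   15.987   85.0321   0.      78.9809 -95.394 ]
-0.055 [-8.6872 34.9872 50.9116  0.     94.1011 -8.6872] [ -8.6872  34.9872  50.9116   0.      94.1011 -98.6872]
-0.055 [-8.9677 30.3666 59.4883  0.     90.1452 -8.9677] [ -8.9677  30.3666  59.4883   0.      90.1452 -98.9677]
-0.055 [-10.2857  15.8894  85.1506   0.      78.96   -10.2857] [ -10.2857   15.8894   85.1506    0.       78.96   -100.2857]
0.055 [-0.7    35.8329 49.6993  0.     94.4678 -0.7   ] [ -0.7     35.8329  49.6993   0.      94.4678 -90.7   ]
0.055 [-0.6645 31.1695 58.3768  0.     90.4537 -0.6645] [ -0.6645  31.1695  58.3768   0.      90.4537 -90.6645]
0.055 [-0.498  16.7118 84.1482 -0.     79.14   -0.498 ] [ -0.498   16.7118  84.1482   0.      79.14   -90.498 ]
keeper (array([0.7111, 0.2593, 0.2785]), np.float64(0.007590082955255966))
```

View pics/o9.png

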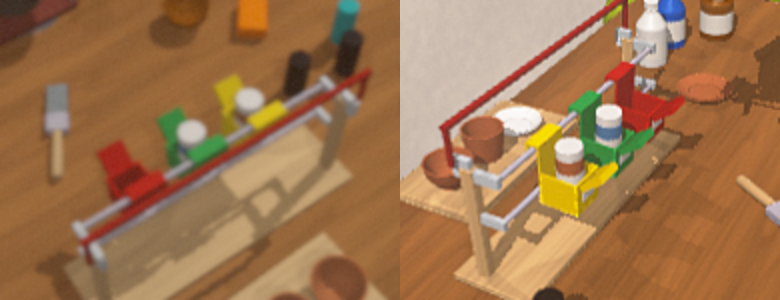

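```bash
cat >> run.py <<'E'
HX,HZ=-.0025+.06,.22
bar=lambda a:np.array([HX-.06*np.cos(a),HZ+.06*np.sin(a)])
KO=[180,0,180+np.degrees(RYAW)]
tcp=lambda x,z:[*railpt(x,0,0)[:2],z+.022]
E
python3 - <<'E'
from run import *
robot.grip(0,20)
robot.goto(tcp(.0,.36),KO);robot.goto(tcp(.115,.36),KO)
b=bar(1.6);robot.movel(tcp(.115,b[1]-.012),velocity=.15)
robot.movel(tcp(b[0]+.026,b[1]-.012),velocity=.1)
for a in np.linspace(1.5,.7,6):
    b=bar(a);c=robot.movel(tcp(b[0]+.016,b[1]-.010),velocity=.06,stop_force=25);print(round(a,2),c,F())
    if c: break
im=cam("side");save(im,"pics/k1.png",(180,110,380,260),4);print(robot.read_state()['t'])
E
```

```text
1.5 False [-0.3  0.1  1.1]
1.34 False [ 1.7 -0.2  1.5]
1.18 False [0.5 0.3 0.9]
1.02 False [0.6 0.6 0.1]
0.86 False [ 0.   0.4 -1.1]
0.7 False [-0.3  0.4  0.5]
71.5667
```

View pics/k1.png

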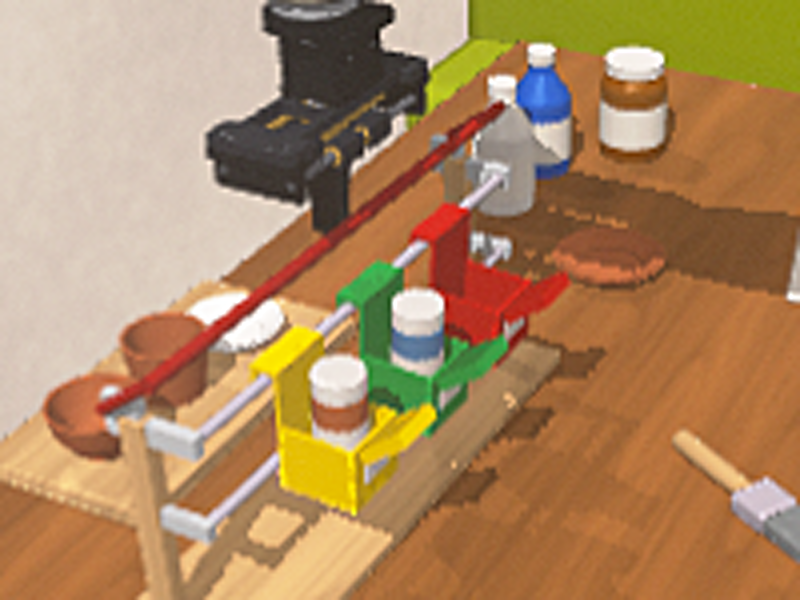

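```bash
python3 - <<'E'
from run import *
b=bar(.7);robot.movel(tcp(b[0]+.03,b[1]),velocity=.1)
robot.movel(tcp(b[0]+.03,b[1]+.03),velocity=.15);robot.movel(tcp(b[0]-.002,b[1]+.03),velocity=.1)
for a in(.7,.5,.3,.15,.07):
    b=bar(a);c=robot.movel(tcp(b[0]-.002,b[1]+.006),velocity=.05,stop_force=20);print(a,c,F())
    if c: break
else:
    b=bar(0);c=robot.movel(tcp(b[0]-.002,b[1]-.004),velocity=.02,stop_force=18)
    print("end",c,F(),np.array(robot.read_state()['eef_pos'])[2]-.022-.006,"bar z, expect .22")
p=robot.read_state()['eef_pos']
robot.movel([p[0],p[1],.36],velocity=.15)
robot.goto([.36,0,.45],[180,0,90])
im=cam("side");sc=cam("scene");print(robot.read_state()['t'])
cv2.imwrite("pics/k2.png",np.hstack([cv2.resize(sc["frame"][140:290,240:440],None,fx=2,fy=2),cv2.resize(im["frame"][130:280,180:370],None,fx=2,fy=2)])[:,:,::-1])
E
```

```text
0.7 False [-0.3 -0.8 -0.2]
0.5 False [-0.2 -0.  -0.1]
0.3 False [-0.1 -0.6  0.1]
0.15 False [ 0.7  0.5 -0.4]
0.07 False [-0.2 -0.4 -0.5]
end True [-1.7 -0.1  4.8] 0.2202183861857282 bar z, expect .22
77.4083
```

View pics/k2.png

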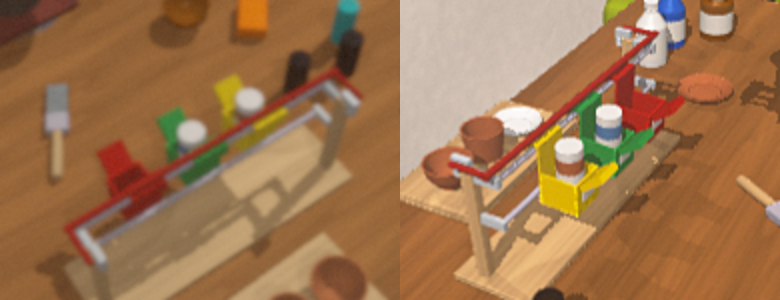

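```bash
python3 -c "
from cell import robot
print(robot.finish_job(),robot.read_state()['t'])"
```

```text
the job is handed in; nothing more can be done
the job is handed in; nothing more can be done
```

The job is handed in at about 77 s, with no verdict shown yet: the yellow, green and red bins hang flat, the blue jar stands in the green bin and the terracotta jar in the yellow, and the keeper bar is down at its stop; I took the blue bin and amber jar to be absent (the amber jar in view is too tall and out of reach).

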